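Interleave and stack two vial trays

ROBOT

A 6-joint arm with a two-finger parallel gripper is mounted at the origin on a cart in front of the work surface, level with it; the furniture and walls round the work are solid. World frame = base frame: x ahead of the robot, y to its left, z up, the work surface at z = 0. Lengths are in m, angles in rad, forces in N, time in s.
With the tool pointing down it reaches from about 0.35 to 0.85 m from the base axis. Payload 8.1 kg.
Tool frame: the origin (TCP) lies midway between the tips of the shut fingers; the grasp point (between the pads) lies 19 mm behind it (robot.grip_point_offset is the distance from the TCP to the grasp point, in m); z points along the fingers, y is the line along which they close (so a half turn about z gives the same grasp; the last joint's range is limited). The gripper opens to 93 mm and grips with 3 to 60 N. Pads are 15 mm wide; open, the fingers measure 128 mm over their backs; the gripper's body (75 mm by 188 mm) begins 65 mm behind the grasp point.
Start: joints at [1.208, 0.13, 1.488, -0, 1.523, -0.085], TCP at [0.165, 0.577, 0.219] pointing down, gripper open.
Joint ranges: [-2.96, 2.96], [-0.89, 2.26], [0.02, 2.5], [-1.34, 4.48], [0, 2.73], [-2.66, 2.66]. Speed limits (rad/s): [2.39, 2.39, 2.79, 3.14, 3.14, 3.14].

INTERFACE

Orientations are given as a rotation vector (axis times angle).
In Python, from plant import robot, read_camera, job gives the robot as it stands.
- The arm moves only by the shell command python3 -m inch 'ROWS' [FORCE]. ROWS is JSON, one flat list of numbers, 5 for each row, row after row: the shift along the world's x, y, z in mm, then the turn about the world's z in degrees, then the opening in per cent of the stroke, from 0 (shut) to 100 (fully open). In form: [dx, dy, dz, yaw, hand, dx, dy, dz, yaw, hand, ...]. A call has 1 to 10 rows; each row is the pose to reach, as a shift and turn from the pose commanded when the call began; what a row does not reach only later rows make up. A row lasts 1/12 s, in which the tool goes at most 41.7 mm and 7.16 degrees, less where a joint would pass 70% of its speed; a pose out of reach is approached as far as the arm can. A call with a gripper value outside its range is refused whole. The fingers move at their own pace and stop on an object; FORCE is the grip in N (left out, the last holds). Time passes only in rows, so rows that repeat a pose let the fingers close. It gives the time, the measured TCP pose, the force, the opening and the grip force at its end, in the units of the state.
- robot.read_state(): the state, without advancing time (a new reading comes with each control period).
- read_camera(name): name is "scene" or "top" or "wrist"; returns a dict with "image" (420x560x3 uint8, blue, green, red), "K" (3x3 intrinsics, pixels), "extrinsics" (4x4, takes a point from world to camera coordinates); the wrist camera has in their place "mount" (4x4, takes a point from camera to tool coordinates, whose origin is the TCP and whose axes are the flange's). Camera axes: x right, y down, z forward; pixel columns grow to the right and rows downward; lengths in m; the calibration is good to about 2 mm. A picture is of the moment at which its call begins: read the wrist's pose just before it. There is no depth.
- job.close_job(): hands the job in; it is judged then, once.
The state is a dict: "t": time; "q": joint angles; "dq": joint speeds; "joint_torque": joint torques, N m; "tool_pos": TCP position; "orientation": TCP orientation; "force": force on the tool from outside, world axes, zero at the start; "wrist_torque": the same for the moment, N m; "opening": finger opening in m; "gripper_force": force on a finger pad.
Only numpy, scipy, OpenCV 4.12 (cv2) and the standard library are available. Lean on these libraries where they do the work, as an engineer would, in place of code of your own. Each camera call takes 0.05 s, during which the arm holds its last target. There are 200 camera calls.

TASK

Stack the sample vial trays for transport: lay the full-size white separator sheet flat and squarely on the vial caps of the tray in the steel pan, then set the other filled vial tray gently, upright, on top of the sheet, squarely over the tray below. Let go of everything, and leave the small white sheet where it lies.

Things in the scene. Friction and masses are not known exactly. Their poses are not given: they have to be found in the camera images.
- base: shallow steel pan, 78 (x) x 120 (y) x 10 mm, fixed to the worktop; its floor is 4 mm thick and its rim 4 mm thick; origin at the centre of its underside, z up, y along its length
- lower_tray: lower tray, standing loose in the steel pan on its floor: a grey tray block 58 (x) x 100 (y) x 26 mm filled with 15 vials whose blue caps stand out of its top in a 3 x 5 grid (outer cap centres at x = +-18, y = +-38 mm) up to 38 mm above its underside. Origin at the centre of its underside, y along its length, z up. 0.3 kg
- upper_tray: upper tray, standing on the worktop, like the lower one: a grey tray block 58 (x) x 100 (y) x 26 mm filled with 15 vials whose blue caps stand out of its top in a 3 x 5 grid (outer cap centres at x = +-18, y = +-38 mm) up to 38 mm above its underside. Origin at the centre of its underside, y along its length, z up. About 0.25 kg; can be gripped across its 58 mm width by the sides of the block
- separator: full-size separator sheet, stiff white plastic, 60 (x) x 104 (y) x 6 mm, lying flat on the worktop; origin at the centre of its underside, y along its length, z up. About 40 g; can be gripped across its 60 mm width
- small_sheet: smaller white sheet, 44 (x) x 60 (y) x 6 mm, not wanted, lying flat on the worktop; origin at the centre of its underside, z up. 20 g

How it is judged:
On the way:
1. the full-size sheet lies flat and squarely on the caps of the lower tray, released, with the upper tray not yet on it (horizontal distance between separator and lower_tray below 0.015 m and angle between the y axis of separator and the y axis of lower_tray, either way round below 0.21 rad and angle between separator's own z axis and vertical below 0.06 rad and z of separator in the frame of lower_tray between 0.035 and 0.041 m and contact force between the fingers and separator below 0.1 N and linear speed of separator below 0.02 m/s and contact force between upper_tray and separator below 0.05 N), for 0.2 s.
At the end, for the whole second after the job is handed in: The lower tray stands upright in the pan; the full-size sheet lies flat on its caps, and the upper tray stands upright on the sheet; sheet and upper tray are each within 15 mm and 12 degrees (either way round) of the lower tray; all at rest (horizontal distance between each of separator, upper_tray and lower_tray below 0.015 m and angle between the y axis of each of separator, upper_tray and the y axis of lower_tray, either way round below 0.21 rad and angle between each of separator, upper_tray, lower_tray's own z axis and vertical below 0.06 rad and z of separator in the frame of lower_tray between 0.035 and 0.041 m and z of upper_tray in the frame of separator between 0.003 and 0.009 m and contact force between upper_tray and separator above 0.5 N and horizontal distance between lower_tray and base below 0.015 m and z of lower_tray in the frame of base below 0.008 m and linear speed of each of upper_tray, separator, lower_tray below 0.02 m/s); the robot touches nothing.
It fails at once if the small sheet is moved more than 25 mm (distance of small_sheet from where it was at the start of the episode above 0.025 m).
It fails at once if the upper tray is tipped more than 30 degrees (angle between upper_tray's own z axis and vertical above 0.52 rad).
It fails at once if the upper tray is dropped (moves faster than 0.5 m/s with no finger on it, a fall of over 13 mm) (linear speed of upper_tray above 0.5 m/s and contact force between the fingers and upper_tray below 0.05 N).
It also fails if it takes over 54 s, if anything falls off the work surface, if the arm or the gripper's body presses on something with over 40 N, if the wrist force passes 120 N, or if a joint passes its speed limit or range.

## Working session

There is one attempt and no reset: what is moved stays moved. The work goes in short steps, Python scripts to look and compute and a shell command to move; the robot and the scene stay as the last step left them, time stands still between calls to the robot, and variables do not carry over. Pictures are saved under pics/ and viewed, at most 10 in all, crops included, and the job is handed in when it is done.

```bash
mkdir -p pics; ls
python3 - <<'E'
from plant import robot, read_camera
import cv2
s=robot.read_state();print(s['t'],s['tool_pos'],s['orientation'],s['opening'],robot.grip_point_offset)
for n in ("top","scene"):
    c=read_camera(n);cv2.imwrite(f"pics/{n}0.png",c["image"]);print(n,c["K"].tolist(),c["extrinsics"].round(4).tolist())
E
```

```text
pics
0.0 [0.16429629 0.5764731  0.21758225] [-4.34829102e-01 -3.11092028e+00  2.84967583e-03] 0.0930363391394345 0.0188
top [[383.9814246177534, 0.0, 274.4741159059456], [0.0, 383.9814246177534, 211.39720928204315], [0.0, 0.0, 1.0]] [[0.062, -0.9981, 0.0006, 0.0331], [-0.9782, -0.0609, -0.1984, 0.5764], [0.1981, 0.0117, -0.9801, 0.7868], [0.0, 0.0, 0.0, 1.0]]
scene [[382.9263194519658, 0.0, 281.2281739128134], [0.0, 382.9263194519658, 213.04296712417053], [0.0, 0.0, 1.0]] [[0.9081, -0.4181, 0.0245, -0.4786], [-0.1571, -0.3943, -0.9055, 0.1477], [0.3882, 0.8184, -0.4237, 0.6269], [0.0, 0.0, 0.0, 1.0]]
```

View pics/top0.png

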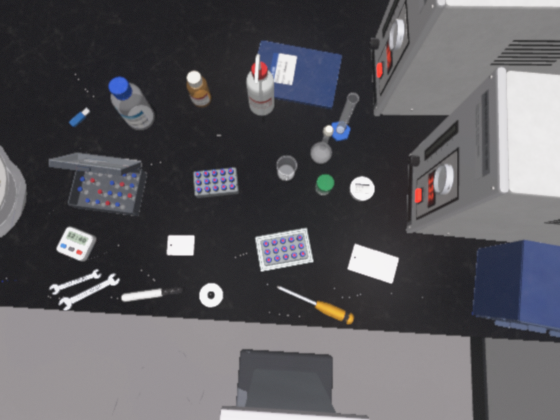

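View pics/scene0.png

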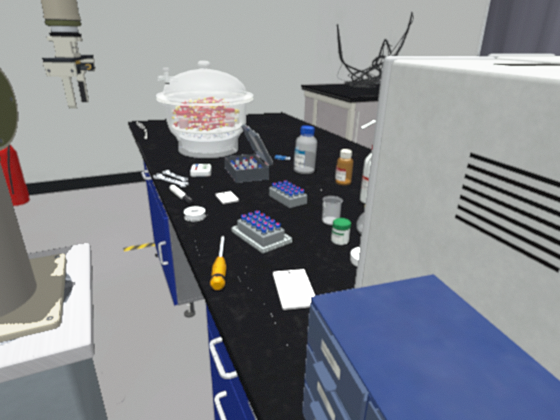

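The top view shows the lower tray in its pan at about (284,250) and the upper tray at (216,181). The full-size sheet is at (373,263) and the small one at (181,245). The scene view agrees, with both trays upright and the sheets flat.

```bash
cat > h.py <<'E'
import numpy as np, cv2
from plant import robot, read_camera
from scipy.spatial.transform import Rotation as R
def grab(name):
    s=robot.read_state(); c=read_camera(name)
    if name=="wrist":
        T=np.eye(4);T[:3,:3]=R.from_rotvec(s["orientation"]).as_matrix();T[:3,3]=s["tool_pos"]
        E=np.linalg.inv(T@np.array(c["mount"]))
    else: E=np.array(c["extrinsics"])
    return c["image"],np.array(c["K"]),E,s
def cast(px,K,E,z):
    px=np.asarray(px,float).reshape(-1,2)
    d=np.c_[px,np.ones(len(px))]@np.linalg.inv(K).T@E[:3,:3]
    o=-E[:3,:3].T@E[:3,3]
    return (o+d*((z-o[2])/d[:,2])[:,None])[:,:2]
def rect(pts):
    """centre, (long, short) mm, direction of long axis in deg from world y (ccw +)"""
    r=cv2.minAreaRect((pts*1000).astype(np.float32)); b=cv2.boxPoints(r)
    e=[b[1]-b[0],b[2]-b[1]]; n=[np.linalg.norm(v) for v in e]; v=e[int(np.argmax(n))]
    a=np.degrees(np.arctan2(v[1],v[0]))-90; a=(a+90)%180-90
    return np.round(r[0],1),np.round(sorted(n)[::-1],1),round(float(a),1)
def blob(mask,K,E,z,seed):
    """connected component of mask nearest the seed pixel"""
    n,l,st,ce=cv2.connectedComponentsWithStats(mask.astype(np.uint8))
    ok=[i for i in range(1,n) if st[i,4]>150]
    i=min(ok,key=lambda i:np.hypot(*(ce[i]-seed)))
    c=cv2.findContours((l==i).astype(np.uint8),cv2.RETR_EXTERNAL,cv2.CHAIN_APPROX_NONE)[0][0]
    return ce[i].round(1),rect(cast(c[:,0],K,E,z))
def caps(im,K,E,z,box):
    h=cv2.cvtColor(im,cv2.COLOR_BGR2HSV)
    m=(cv2.inRange(h,(105,70,50),(165,255,255))>0); b=np.zeros_like(m);x0,y0,x1,y1=box;b[y0:y1,x0:x1]=1
    m=(m&b).astype(np.uint8)
    n,l,st,ce=cv2.connectedComponentsWithStats(m)
    big=[i for i in range(1,n) if st[i,4]>8]
    p=np.argwhere(np.isin(l,big))[:,::-1]
    return len(big),p.mean(0).round(1),rect(cast(p,K,E,z))
E
python3 - <<'E'
from h import *
im,K,E,s=grab("top")
print("cam",(-E[:3,:3].T@E[:3,3]).round(3))
w=im.min(2)>170
print("sep",blob(w,K,E,.006,(373,263)))
print("small",blob(w,K,E,.006,(181,245)))
print("low",caps(im,K,E,.042,(250,225,320,275)))
print("up",caps(im,K,E,.038,(185,160,245,202)))
v=cv2.resize(im[150:290,170:410],None,fx=3,fy=3);cv2.imwrite("pics/crop0.png",v)
E
```

```text
cam [0.406 0.059 0.886]
sep (array([372.9, 263.2]), (array([ 478. , -161.4]), array([104.4,  60.3], dtype=float32), -14.9))
small (array([180.2, 245. ]), (array([493. , 280.6]), array([59.9, 43.8], dtype=float32), 3.6))
low (15, array([283.7, 248.5]), (array([494.9,  43.4]), array([86.8, 47.4], dtype=float32), 13.6))
up (14, array([214.1, 179.4]), (array([643.9, 210.8]), array([87.6, 53.1], dtype=float32), 9.6))
```

```bash
python3 - <<'E'
from h import *
im,K,E,s=grab("top")
cv2.imwrite("pics/crop1.png",cv2.resize(im[130:330,320:520],None,fx=3,fy=3))
for z in (0,.1): print(cast([(408,228),(408,150),(413,232),(370,40)],K,E,z).round(3).tolist())
E
python3 -m inch '[130,-114,0,-30,100,255,-227,0,-50,100,255,-227,0,-50,100,255,-227,0,-50,100,255,-227,0,-50,100,255,-227,0,-50,100,255,-227,0,-50,100,255,-227,0,-50,100,280,-400,0,-80,100,290,-500,0,-80,100]'
```

```text
[[0.565, -0.244], [0.757, -0.245], [0.556, -0.255], [1.052, -0.149]]
[[0.547, -0.21], [0.718, -0.211], [0.539, -0.22], [0.979, -0.126]]
t: 1.03
tool_pos: [0.4274, 0.2711, 0.2179]
orientation: [-2.031, -2.396, 0.002]
force: [1.0, -0.7, 0.0]
opening: 0.0929
gripper_force: 0.0
```

View pics/crop1.png

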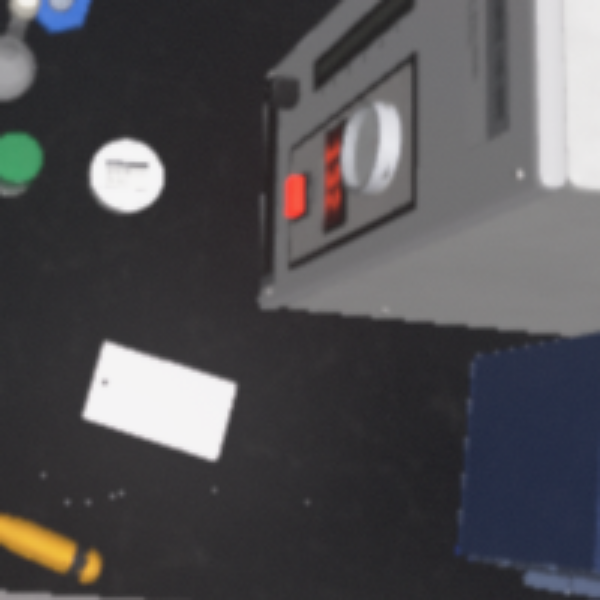

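The crop shows the sheet at about (160,400) in the crop, with the analyser's foot corner at (262,300). That leaves the hand about 40 mm of clearance if I grip 10 mm towards +y. I'll move above the sheet and check with the wrist camera.

```bash
python3 -m inch '[54,-423,0,-24,100,54,-423,0,-24,100,54,-423,0,-24,100,54,-423,0,-24,100,54,-423,0,-24,100,54,-423,0,-24,100,54,-423,0,-24,100,54,-423,-30,-24,100,54,-423,-60,-24,100,54,-423,-60,-24,100]'
python3 -m inch '[0,0,0,0,100,0,0,0,0,100,0,0,0,0,100,0,0,0,0,100]'
cat >> h.py <<'E'
def tooly(s):
    v=R.from_rotvec(s["orientation"]).as_matrix()[:,1]; a=np.degrees(np.arctan2(v[1],v[0])); return round(float((a+90)%180-90),1)
E
python3 - <<'E'
from h import *
im,K,E,s=grab("wrist"); cv2.imwrite("pics/w1.png",im)
print(s["tool_pos"].round(4),tooly(s),s['t'])
w=im.min(2)>150
px=np.array([.478,-.161,.006,1]);c=K@(E@px)[:3];c=c[:2]/c[2];print(c)
print(blob(w,K,E,.006,c))
E
```

```text
t: 1.87
tool_pos: [0.4785, -0.1317, 0.1704]
orientation: [2.478, 1.927, 0.002]
force: [0.5, 0.5, -0.6]
opening: 0.0933
gripper_force: 0.0
t: 2.2
tool_pos: [0.4783, -0.1284, 0.1707]
orientation: [2.478, 1.93, 0.001]
force: [-0.6, 0.2, -0.4]
opening: 0.0928
gripper_force: 0.0
[ 0.4783 -0.1284  0.1707] -14.2 2.2
[283.31541396 225.10903846]
(array([282.5, 220.8]), (array([ 477.5, -159.5]), array([103.5,  59.8], dtype=float32), -14.5))
```

View pics/w1.png

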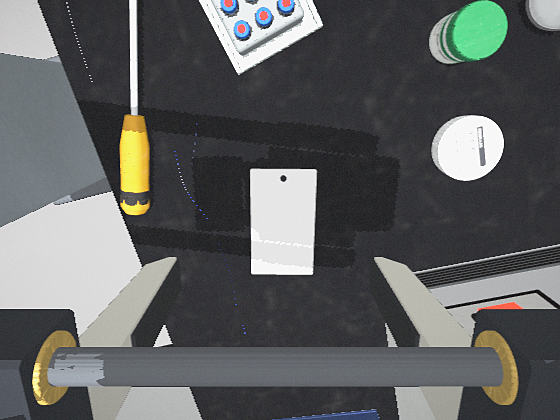

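The wrist image shows the sheet at (282,221), aligned with the fingers, and the measurement agrees within 2 mm. Next I'll descend.

```bash
python3 -m inch '[2,-22,-40,0,100,2,-22,-80,0,100,2,-22,-115,0,100,2,-22,-140,0,100,2,-22,-155,0,100,2,-22,-163,0,100,2,-22,-167,0,100,2,-22,-167,0,100,2,-22,-167,0,100,2,-22,-167,0,100]'
```

```text
t: 3.08
tool_pos: [0.4814, -0.1516, 0.0047]
orientation: [2.477, 1.928, 0.002]
force: [-0.3, 0.6, 0.3]
opening: 0.0932
gripper_force: 0.0
```

```bash
python3 -m inch '[0,0,-2,0,100,0,0,-2,0,100,0,0,-2,0,60,0,0,-2,0,55,0,0,-2,0,55,0,0,-2,0,55,0,0,-2,0,55,0,0,-2,0,55,0,0,-2,0,55,0,0,-2,0,55]' 12
```

```text
t: 3.92
tool_pos: [0.4799, -0.1513, 0.0009]
orientation: [-2.48, -1.929, 0.0]
force: [-0.3, 0.5, -0.1]
opening: 0.0595
gripper_force: 12.0
```

```bash
python3 -m inch '[0,0,15,0,55,0,0,35,0,55,0,0,70,0,55,0,0,105,0,55,2,25,125,5,55,4,60,125,10,55,5,90,125,16,55,5,110,125,22,55,5,110,125,28,55,5,110,125,28,55]'
python3 -m inch '[0,0,0,0,55,0,0,0,0,55,0,0,0,0,55]'
python3 - <<'E'
from h import *
im,K,E,s=grab("wrist"); cv2.imwrite("pics/w2.png",im)
print(s["tool_pos"].round(4),tooly(s),s['t'])
c=K@(E@np.array([.495,.043,.042,1]))[:3];print(c[:2]/c[2])
E
```

```text
t: 4.75
tool_pos: [0.4848, -0.04, 0.1259]
orientation: [-1.93, -2.479, -0.0]
force: [0.2, -1.2, 0.7]
opening: 0.0596
gripper_force: 12.0
t: 5.0
tool_pos: [0.4848, -0.0419, 0.1258]
orientation: [-1.944, -2.468, 0.0]
force: [-0.5, 0.1, 0.4]
opening: 0.06
gripper_force: 12.0
[ 0.4848 -0.0419  0.1258] 13.6 5.0
[322.20952921 101.66414067]
```

View pics/w2.png

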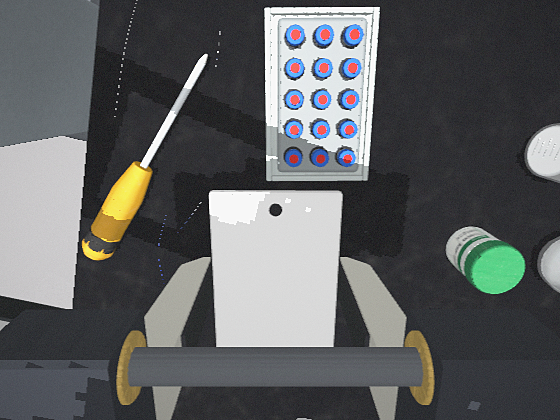

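The picture shows the sheet held square, with its front edge from (210,193) to (342,193). The lower tray's 15 red-dotted caps run from (295,35) to (346,157).

```bash
cat >> h.py <<'E'
def reddots(im,K,E,z,box):
    h=cv2.cvtColor(im,cv2.COLOR_BGR2HSV); m=cv2.inRange(h,(0,130,90),(10,255,255))|cv2.inRange(h,(170,130,90),(180,255,255))
    b=np.zeros_like(m);x0,y0,x1,y1=box;b[y0:y1,x0:x1]=255
    n,l,st,ce=cv2.connectedComponentsWithStats(m&b); p=ce[1:][st[1:,4]>20]
    w=cast(p,K,E,z); return len(p),w.mean(0).round(4),rect(w)
E
python3 - <<'E'
from h import *
im,K,E,s=grab("wrist")
print(reddots(im,K,E,.042,(255,0,390,185)))
z=s["tool_pos"][2]+.0045
c=cast([(210,193),(342,193)],K,E,z)*1000; d=c[1]-c[0]
a=np.degrees(np.arctan2(d[1],d[0])); n=np.array([-np.sin(np.radians(a)),np.cos(np.radians(a))])
print(c,np.linalg.norm(d),a,"centre",c.mean(0)-52*n,"tcp",s["tool_pos"][:2]*1000)
E
```

```text
(15, array([0.4947, 0.0445]), (array([494.7,  44.5]), array([75.8, 36. ], dtype=float32), 13.7))
[[446.55211382  -7.39907516]
 [503.33822787   6.38512986]] 58.435152581194 13.644027335942043 centre [487.21139467 -51.03953397] tcp [484.85682513 -41.89906723]
```

```bash
python3 -m inch '[3,35,0,0,55,7,70,0,0,55,7.5,95,0,0,55,7.5,95,0,0,55,7.5,95,-35,0,55,7.5,95,-60,0,55,7.5,95,-72,0,55,7.5,95,-78,0,55,7.5,95,-80,0,55,7.5,95,-80,0,55]'
python3 -m inch '[0,0,-1,0,55,0,0,-2,0,55,0,0,-2,0,55,0,0,-2,0,55]'
```

```text
t: 5.93
tool_pos: [0.4928, 0.0533, 0.0464]
orientation: [1.94, 2.47, 0.0]
force: [0.1, -0.5, 0.8]
opening: 0.0599
gripper_force: 12.0
t: 6.27
tool_pos: [0.493, 0.0537, 0.0447]
orientation: [1.939, 2.471, 0.001]
force: [0.3, 0.3, -0.4]
opening: 0.0598
gripper_force: 12.0
```

```bash
python3 -m inch '[0,0,-1,0,55,0,0,-1,0,55,0,0,-1,0,55]'
python3 -m inch '[0,0,-1,0,55,0,0,-1,0,55,0,0,-1,0,55]'
```

```text
t: 6.52
tool_pos: [0.4924, 0.0538, 0.0429]
orientation: [1.939, 2.472, -0.0]
force: [0.2, -0.2, -0.4]
opening: 0.0597
gripper_force: 12.0
t: 6.77
tool_pos: [0.4924, 0.0538, 0.0428]
orientation: [-1.939, -2.472, 0.0]
force: [-5.3, -0.1, 9.6]
opening: 0.0597
gripper_force: 12.0
```

Contact: 10 N. I'll open the fingers, then rise.

```bash
python3 -m inch '[0,0,1,0,55,0,0,1,0,60,0,0,1,0,68,0,0,1,0,76,0,0,1,0,85,0,0,1,0,100,0,0,1,0,100,0,0,1,0,100,0,0,1,0,100,0,0,1,0,100]'
python3 -m inch '[0,0,15,0,100,0,0,40,0,100,0,0,80,0,100,0,0,110,0,100,0,-40,110,0,100,0,-70,110,0,100,0,-70,110,0,100,0,-70,110,0,100,0,-70,110,0,100]'
python3 - <<'E'
from h import *
im,K,E,s=grab("wrist"); cv2.imwrite("pics/w3.png",im)
print(s["tool_pos"].round(4),tooly(s),s['t'])
c=K@(E@np.array([.495,.0445,.048,1]))[:3];c=c[:2]/c[2];print(c)
print(blob(im.min(2)>150,K,E,.048,c))
E
```

```text
t: 7.6
tool_pos: [0.4924, 0.0537, 0.0429]
orientation: [-1.939, -2.472, 0.0]
force: [0.2, -0.9, 0.8]
opening: 0.0927
gripper_force: 0.0
t: 8.35
tool_pos: [0.4922, -0.016, 0.1526]
orientation: [-1.94, -2.47, -0.0]
force: [-0.5, 0.2, 0.5]
opening: 0.0932
gripper_force: 0.0
[ 0.4922 -0.016   0.1526] 13.7 8.35
[299.5680821  133.75108115]
(array([298.4, 123.8]), (array([493.5,  46.5]), array([105. ,  68.1], dtype=float32), 13.8))
```

View pics/w3.png

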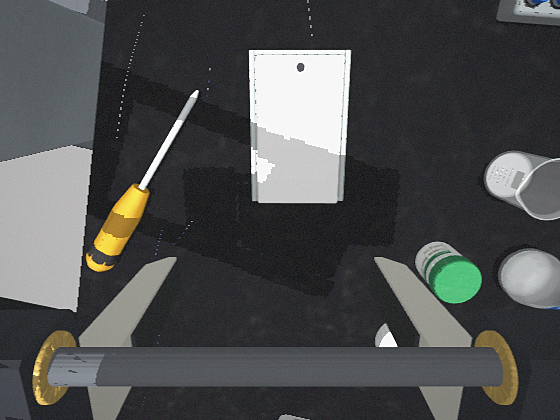

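The sheet sits on the tray at (298,124), flat and aligned, with the pan rim even on both sides. Next is the upper tray.

```bash
python3 -m inch '[0,20,20,0,100,30,50,30,-2,100,60,75,30,-4,100,90,100,30,-4,100,120,120,30,-4,100,150,130,30,-4,100,167,138,20,-4,100,167,138,10,-4,100,167,138,10,-4,100,167,138,10,-4,100]'
python3 - <<'E'
from h import *
im,K,E,s=grab("wrist"); cv2.imwrite("pics/w4.png",im)
print(s["tool_pos"].round(4),tooly(s),s['t'])
c=K@(E@np.array([.644,.211,.038,1]))[:3];c=c[:2]/c[2];print(c)
x,y=c.astype(int)
print(reddots(im,K,E,.038,(max(0,x-80),max(0,y-95),x+80,y+95)))
E
```

```text
t: 9.23
tool_pos: [0.6578, 0.1224, 0.1611]
orientation: [-2.021, -2.402, 0.004]
force: [0.9, -0.6, 0.4]
opening: 0.0931
gripper_force: 0.0
[0.6578 0.1224 0.1611] 9.8 9.2333
[278.22819503  87.35525259]
(15, array([0.6423, 0.2127]), (array([642.3, 212.7]), array([75.9, 36.1], dtype=float32), 9.8))
```

View pics/w4.png

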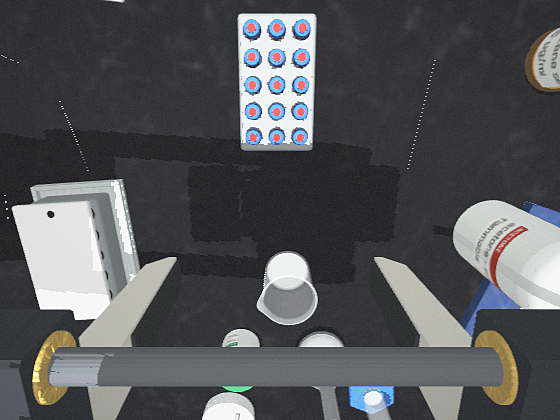

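The upper tray is aligned at (277,82), 15 caps were found and the spacing matches the given sizes. I'll move over it and descend.

```bash
python3 -m inch '[-6,35,0,0,100,-12,70,0,0,100,-15.5,90,0,0,100,-15.5,90,-35,0,100,-15.5,90,-75,0,100,-15.5,90,-110,0,100,-15.5,90,-135,0,100,-15.5,90,-148,0,100,-15.5,90,-154,0,100,-15.5,90,-154,0,100]'
python3 -m inch '[0,0,-2,0,100,0,0,-2,0,80,0,0,-2,0,65,0,0,-2,0,55,0,0,-2,0,50,0,0,-2,0,50,0,0,-2,0,50,0,0,-2,0,50,0,0,-2,0,50]' 25
```

```text
t: 10.12
tool_pos: [0.6435, 0.2114, 0.0088]
orientation: [-2.025, -2.402, 0.001]
force: [-0.2, 0.5, 0.7]
opening: 0.0924
gripper_force: 0.0
t: 10.87
tool_pos: [0.6438, 0.2117, 0.0072]
orientation: [-2.024, -2.402, 0.0]
force: [-2.7, -1.1, 3.8]
opening: 0.0582
gripper_force: 25.0
```

```bash
python3 -m inch '[0,0,5,0,50,0,0,12,0,50,0,0,25,0,50,0,0,45,0,50,0,0,75,0,50,0,0,105,0,50,0,0,130,0,50,0,0,140,0,50,0,0,140,0,50,0,0,140,0,50]'
python3 - <<'E'
from h import *
im,K,E,s=grab("wrist"); cv2.imwrite("pics/w5.png",im)
print(s["tool_pos"].round(4),tooly(s),s['t'],s["force"].round(1))
z=s["tool_pos"][2]+.031
print(reddots(im,K,E,z,(130,100,430,420)))
E
```

```text
t: 11.7
tool_pos: [0.6441, 0.2118, 0.1471]
orientation: [2.024, 2.402, 0.001]
force: [-0.2, -0.0, -3.1]
opening: 0.0578
gripper_force: 25.0
[0.6441 0.2118 0.1471] 9.8 11.7 [-0.2 -0.  -3.1]
(12, array([0.6417, 0.2231]), (array([641.7, 223.3]), array([55.6, 35.7], dtype=float32), 9.8))
```

View pics/w5.png

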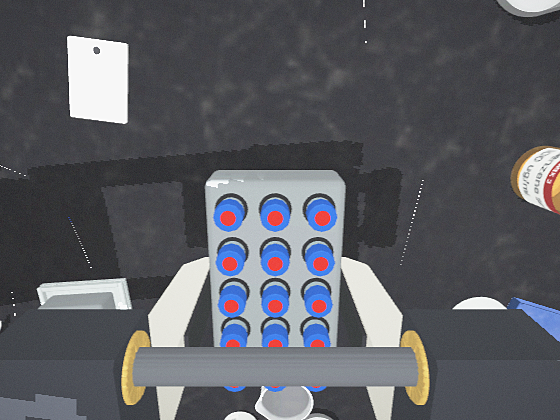

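The tray is held square and upright, its near cap row at (276,216). The small sheet lies undisturbed at (97,80). I'll carry the tray over the sheet.

```bash
python3 -m inch '[-15,-10,0,0,50,-40,-30,0,1,50,-65,-58,0,2,50,-90,-86,0,3,50,-115,-114,0,4,50,-135,-142,0,4,50,-145,-160,0,4,50,-148.5,-169,0,4,50,-148.5,-169,-20,4,50,-148.5,-169,-40,4,50]'
python3 -m inch '[0,0,-15,0,50,0,0,-30,0,50,0,0,-40,0,50,0,0,-46,0,50,0,0,-49,0,50,0,0,-49,0,50,0,0,-49,0,50,0,0,-49,0,50]'
python3 - <<'E'
from h import *
im,K,E,s=grab("scene"); cv2.imwrite("pics/s6.png",cv2.resize(im[180:280,190:330],None,fx=5,fy=5))
print(s["tool_pos"].round(4),tooly(s),s['t'],s["force"].round(1))
E
```

```text
t: 12.58
tool_pos: [0.4959, 0.0423, 0.1063]
orientation: [1.941, 2.469, 0.002]
force: [0.9, -0.2, -2.3]
opening: 0.0576
gripper_force: 25.0
t: 13.25
tool_pos: [0.4962, 0.0428, 0.0589]
orientation: [1.938, 2.471, 0.002]
force: [-0.2, -0.3, -2.6]
opening: 0.0576
gripper_force: 25.0
[0.4962 0.0428 0.0589] 13.8 13.25 [-0.2 -0.3 -2.6]
```

View pics/s6.png

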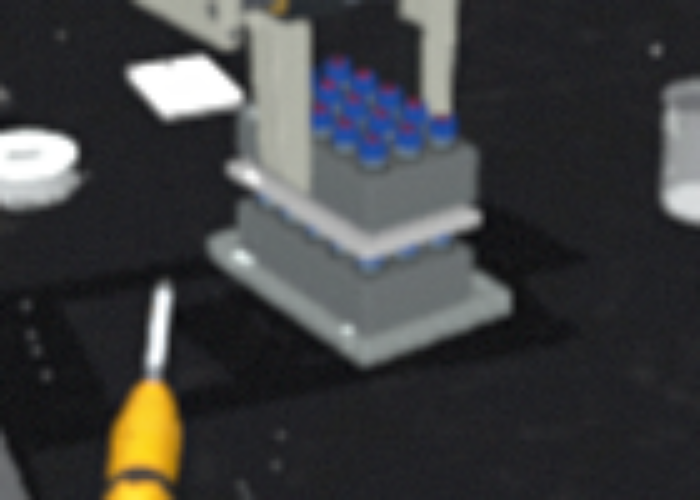

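The scene crop shows the held tray just above the sheet and square over the lower one, with the sheet edge from (230,168) to (480,218). I'll lower it by single millimetres until there is contact.

```bash
for i in 1; do :; done
python3 -m inch '[0,0,-1,0,50,0,0,-2,0,50,0,0,-2,0,50,0,0,-2,0,50]'
python3 -m inch '[0,0,-1,0,50,0,0,-1,0,50,0,0,-1,0,50]'
```

```text
t: 13.63
tool_pos: [0.4954, 0.0427, 0.056]
orientation: [1.939, 2.472, 0.0]
force: [0.2, -0.9, -2.2]
opening: 0.0579
gripper_force: 25.0
t: 13.88
tool_pos: [0.4956, 0.0427, 0.0551]
orientation: [1.939, 2.471, 0.0]
force: [-0.0, -0.2, -0.5]
opening: 0.0578
gripper_force: 25.0
```

```bash
python3 -m inch '[0,0,-0.5,0,50,0,0,-0.5,0,50,0,0,-0.5,0,50]'
python3 -m inch '[0,0,0,0,58,0,0,0,0,62,0,0,0,0,66,0,0,0,0,72,0,0,0,0,80,0,0,0,0,90,0,0,0,0,100,0,0,0,0,100,0,0,0,0,100,0,0,0,0,100]'
```

```text
t: 14.13
tool_pos: [0.4956, 0.0427, 0.0551]
orientation: [1.939, 2.471, 0.0]
force: [-2.4, 0.2, 4.7]
opening: 0.0576
gripper_force: 25.0
t: 14.97
tool_pos: [0.4954, 0.0427, 0.0544]
orientation: [-1.939, -2.472, 0.0]
force: [-1.0, -0.6, 1.4]
opening: 0.0925
gripper_force: 0.0
```

```bash
python3 -m inch '[0,0,10,0,100,0,0,30,0,100,0,0,60,0,100,0,0,95,0,100,0,-30,110,0,100,0,-60,110,0,100,0,-80,110,0,100,0,-80,110,0,100,0,-80,110,0,100,0,-80,110,0,100]'
python3 - <<'E'
from h import *
im,K,E,s=grab("wrist")
print(s["tool_pos"].round(4),tooly(s),s['t'],s["force"].round(1))
c=K@(E@np.array([.495,.0445,.086,1]))[:3];c=c[:2]/c[2];print(c)
x,y=c.astype(int)
print(reddots(im,K,E,.086,(max(0,x-110),max(0,y-150),x+110,y+150)))
sc=grab("scene")[0][150:280,190:330]
cv2.imwrite("pics/end.png",np.hstack([cv2.resize(sc,(452,420)),cv2.resize(im[:, 140:480],(340,420))]))
E
```

```text
t: 15.8
tool_pos: [0.4953, -0.0369, 0.1646]
orientation: [-1.94, -2.471, -0.001]
force: [-0.4, -0.3, 0.0]
opening: 0.0928
gripper_force: 0.0
[ 0.4953 -0.0369  0.1646] 13.7 15.8 [-0.4 -0.3  0. ]
[305.88284322 103.59118993]
(15, array([0.4949, 0.0439]), (array([494.8,  43.9]), array([75.8, 35.9], dtype=float32), 13.8))
```

View pics/end.png

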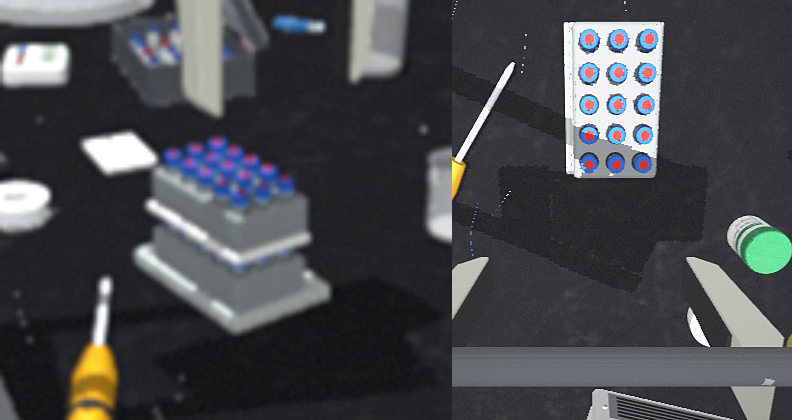

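The stack stands square: the scene crop shows pan, tray, sheet and tray in order around (230,235). The upper tray measures within 1 mm of where the lower tray was measured, and the hand is clear.

```bash
python3 -c "
from plant import job
print(job.close_job())"
```

```text
the job is handed in; nothing more can be done
None
```

I stacked the trays and handed the job in at about 16 s of the 54 s: the separator lies on the lower tray's caps and the upper tray stands upright on it, within about 1 mm and 0.1° of where I measured the lower tray; I never touched the small sheet, and the hand-in returned no verdict.

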